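# Pack drying canisters into a storage-box tube

### The job

Finish loading the clear tube: put the loose metal drying canister from the tray into the tube, on top of the one stuck partway down. Then, with the packing rod, push both down until they bottom out, then lean firmly on the rod for a moment to be sure they are home. Take the rod out and leave it standing upright with its whole foot on the rubber pad; leave the box, jar and brush alone.

Things in the scene. Friction and masses are not known exactly. Their poses are not given: they have to be found in the camera images.
- tube: Clear plastic tube standing upright on a round grey foot 90 mm across and 10 mm thick, fixed to the table. Origin: centre of the foot's underside, on the table; z up along the tube. Tube inside diameter 34 mm, wall 3 mm, rim 120 mm above the table, so 110 mm deep inside; the last 12 mm flare outwards as a funnel to 52 mm outside diameter at the rim.
- tube_floor (a point): Centre of the tube's inner floor, 10 mm above the table; z up.
- tube_mouth (a point): Centre of the tube's rim, 120 mm above the table.
- lower_can (a joint): How far the stuck canister (aluminium, about 31 mm across with two rubber bands, 36 mm high) is above the tube's floor, in m: 0.02 to 0.05 at the start, 0 when it has bottomed out. It slides only up and down, stays where it is left, and needs about 5 N to move slowly (more when fast: 8 N per m/s extra).
- lower_can_top (a point): Centre of the stuck canister's flat top, 36 mm above its underside.
- can: The loose canister: plain aluminium cylinder 30 mm across, 36 mm high, 50 g or so, standing upright in the tray. Origin: centre of its underside; z along its axis. It drops freely inside the tube (if it hangs askew in the mouth, a light push frees it) until it rests on the stuck canister, where it may stand out of the rim by up to 12 mm or lie up to 18 mm below it. When both have bottomed out its top lies 72 mm above the tube's floor, 38 mm below the rim.
- tray: Shallow grey tray, 120 x 120 mm, rim 16 mm high, floor and walls 3 mm thick, fixed. Origin: centre of its underside, on the table. The loose canister starts on its floor.
- rod: Packing rod, 150 mm long, about 110 g, standing upright on the rubber pad: flat steel foot 26 mm across and 14 mm high, wooden stem 14 mm across, square wooden handle 22 x 22 mm over the top 70 mm; grip it on its flats, on a corner it swings. Origin: centre of the foot's underside; z along the rod towards the handle, x and y square to the handle's flats.
- pad: Round rubber pad 100 mm across, 4 mm thick, fixed. Origin: centre of its underside, on the table. The rod starts on it and is put back on it.
- card_box: Bystander: small grey lidded card box, 104 x 134 mm, 46 mm high, beyond the work. Origin: centre of its underside. Leave it alone.
- jar: Bystander: jar 52 mm across, 65 mm high, beyond the work. Origin: centre of its underside. Leave it alone.
- brush: Bystander: brush lying on the table between the robot and the tube. Leave it alone.

How it is judged (in metres and radians):
On the way, in this order (a step that is already met when the one before it is completed fails the run):
1. the loose canister is in the tube, let go, resting on the stuck one (horizontal distance between can and tube_floor below 0.006 m and z of can in the frame of lower_can_top below 0.004 m and angle between can's own z axis and vertical below 0.2 rad and contact force between the fingers and can below 0.05 N), for 0.1 s.
2. both canisters are bottomed out, with the rod pressing on the upper one with more than 6 N (value of joint lower_can below 0.002 m and z of can in the frame of tube_floor between 0.033 and 0.0385 m and horizontal distance between can and tube_floor below 0.005 m and contact force between rod and can above 6 N), for 0.1 s.
At the end, for the whole second after the job is handed in: Both canisters are fully down in the tube (the stuck one within 2 mm of the floor, the other resting on it within 2.5 mm), and the rod stands upright, at rest, with its foot wholly on the rubber pad (axis within 37 mm of the pad's centre) (value of joint lower_can below 0.002 m and z of can in the frame of tube_floor between 0.033 and 0.0385 m and horizontal distance between can and tube_floor below 0.005 m and horizontal distance between rod and pad below 0.037 m and z of rod in the frame of pad below 0.007 m and angle between rod's own z axis and vertical below 0.1 rad and linear speed of each of rod, can below 0.02 m/s); the robot touches nothing.
It fails at once if the card box, jar or brush is moved by more than 20 mm (distance of any of card_box, jar, brush from where it was at the start of the episode above 0.02 m).
It also fails if it takes over 67 s, if anything falls off the work surface, if the arm or the gripper's body presses on something with over 40 N, if the wrist force passes 120 N, or if a joint passes its speed limit or range.

### The arm

A 7-joint arm with a two-finger parallel gripper is mounted at the origin on the work surface. World frame = base frame: x ahead of the robot, y to its left, z up, the work surface at z = 0. Lengths are in m, angles in degrees, forces in N, time in s.
With the tool pointing down it reaches from about 0.375 to 0.925 m from the base axis. Payload 3.1 kg.
Tool frame: the origin (TCP) lies midway between the tips of the shut fingers; the grasp point (between the pads) lies r.hold_point_z behind it (r.hold_point_z is the distance from the TCP to the grasp point, in m); z points along the fingers, y is the line along which they close (so a half turn about z gives the same grasp; the last joint's range is limited). The gripper opens to 85 mm and grips with 20 to 120 N. Pads are 22 mm wide; open, the fingers measure 114 mm over their backs; the gripper's body (76 mm by 85 mm) begins 54 mm behind the grasp point. The pads swing forward as they close: fully open they stand 13 mm farther back than shut.
Start: joints at [-74.53, 21.939, 2.515, 91.553, -1.026, 66.532, -2.859], TCP at [0.234, 0.607, 0.231] pointing down, gripper open.
Joint ranges: [-149.38, 149.38], [-23.57, 123.04], [-84.95, 90], [0, 143.3], [-89.99, 269.99], [3.08, 112.72], [-163.45, 163.45]. Speed limits (degrees/s): [159.86, 159.86, 180, 180, 180, 180, 180].

### API

Orientations are given as [roll, pitch, yaw] about the fixed x, y, z axes, in that order (R = Rz(yaw) Ry(pitch) Rx(roll)).
In Python, from bench import r gives the robot as it stands. The module is installed in compiled form; this text tells all that it offers.
- The arm moves only by the tool send_rows, never from a script. Its argument "commands" is text: rows parted by semicolons, each of 5 numbers parted by spaces: the shift along the tool's x, y, z in mm, then the turn about the tool's z in degrees, then the closure, from -1 (fully open) to 1 (shut). A call has 1 to 12 rows; each row shifts and turns the commanded pose from where the row before left it, along the tool's axes as they then stand; what a row does not reach is not made up. A row lasts 1/10 s, in which the tool goes at most 50 mm and 8.59 degrees, less where a joint would pass 70% of its speed; a pose out of reach is approached as far as the arm can. A call with a gripper value outside its range is refused whole. The fingers move at their own pace and stop on an object; the grip force is fixed at half the most. Time passes only in rows, so rows that do not move let the fingers close. It gives the time, the measured TCP pose, the force, the opening and the grip force at its end, in the units of the state.
- r.get_state(): the state, without advancing time (a new reading comes with each control period).
- r.capture(name): name is "scene" or "top" or "wrist"; returns the picture (420x560x3 uint8, red, green, blue); there is no depth.
- r.camera_params(name): a dict with "camera_matrix" (3x3 intrinsics, pixels), "D" ([k1, k2, p1, p2, k3] as OpenCV has them; the pictures are not rectified), "camera_from_world" (4x4, takes a point from world to camera coordinates). Camera axes: x right, y up, looking along -z (the intrinsics and any distortion apply to the point x, -y, -z); pixel columns grow to the right and rows downward; lengths in m; the calibration is good to about 2 mm. A picture is of the moment at which its call begins: read the wrist's pose just before it. camera_params takes no time and is no camera call; for the wrist camera it gives the pose at the moment of the call.
- r.finish_job(): hands the job in; it is judged then, once.
The state is a dict: "time": time; "joints": joint angles; "dq": joint speeds; "joint_torque": joint torques, N m; "ee_pos": TCP position; "orientation": TCP orientation; "wrist_force": force on the tool from outside, world axes, zero at the start; "moment": the same for the moment, N m; "opening": finger opening in m; "grip_force": force on a finger pad.
Only numpy, scipy, OpenCV 4.12 (cv2) and the standard library are available. Lean on these libraries where they do the work, as an engineer would, in place of code of your own. Each camera call takes 0.05 s, during which the arm holds its last target. There are 200 camera calls.

## Working session

There is one attempt and no reset: what is moved stays moved. The work goes in short steps, Python scripts to look and compute and a tool call to move; the robot and the scene stay as the last step left them, time stands still between calls to the robot, and variables do not carry over. Pictures are saved under pics/ and viewed, at most 10 in all, crops included, and the job is handed in when it is done.

Besides the shell and the picture viewer there is one more tool, called after "Call:" as name(argument=value, ...), one argument or row to a line, values as JSON. send_rows: Moves the arm, as the interface text tells. Its arguments: {"type":"object","properties":{"commands":{"type":"string"}},"required":["commands"]}

```bash
mkdir -p pics; python3 - <<'E'
from bench import r
import cv2,numpy as np
s=r.get_state();print(s,r.hold_point_z)
for n in("scene","top"):
    cv2.imwrite(f"pics/{n}.png",cv2.cvtColor(r.capture(n),cv2.COLOR_RGB2BGR))
    p=r.camera_params(n);print(n,p)
E
```

```text
{'time': 0.0, 'joints': array([-74.53105292,  21.99149962,   2.51184949,  91.65010374,
        -1.02569584,  66.53079534,  -2.85932633]), 'dq': array([-0.00614867, -0.06369285, -0.052369  ,  0.03410647,  0.00964272,
       -0.11644539,  0.09341188]), 'joint_torque': array([-1.21592452e-04, -4.33455241e+01,  1.02446806e+00, -2.49521792e+01,
        1.05945588e-02,  1.12546503e-02,  2.00061288e-05]), 'ee_pos': array([0.2333751 , 0.60564532, 0.22988407]), 'orientation': array([-1.79850309e+02,  8.06363119e-03,  1.58931455e+02]), 'wrist_force': array([0.44086351, 0.60656065, 0.20431688]), 'moment': array([-0.00053656,  0.04550155, -0.02544395]), 'grip_force': 0.0, 'opening': 0.08536395132859748} 0.0187
scene {'camera_matrix': array([[447.08923646,   0.        , 272.87068819],
       [  0.        , 447.08923646, 205.11741554],
       [  0.        ,   0.        ,   1.        ]]), 'D': array([-0.04634786,  0.        ,  0.        ,  0.        ,  0.        ]), 'camera_from_world': array([[-0.157576  ,  0.98730946,  0.01974407,  0.10411078],
       [-0.56189145, -0.10608452,  0.82038045,  0.25344958],
       [ 0.81206392,  0.11817825,  0.57147712, -1.35807324],
       [ 0.        ,  0.        ,  0.        ,  1.        ]])}
top {'camera_matrix': array([[431.11357249,   0.        , 273.71539066],
       [  0.        , 431.11357249, 209.00245116],
       [  0.        ,   0.        ,   1.        ]]), 'D': array([0.02384808, 0.        , 0.        , 0.        , 0.        ]), 'camera_from_world': array([[ 2.93771186e-04, -9.99561379e-01,  2.96135596e-02,
        -1.36939977e-02],
       [ 9.91114412e-01,  4.22998614e-03,  1.32944839e-01,
        -5.62341519e-01],
       [-1.33011792e-01,  2.93113703e-02,  9.90680931e-01,
        -8.69724063e-01],
       [ 0.00000000e+00,  0.00000000e+00,  0.00000000e+00,
         1.00000000e+00]])}
```

View pics/scene.png

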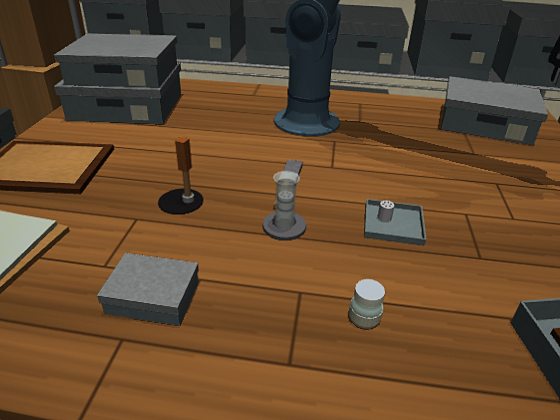

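View pics/top.png

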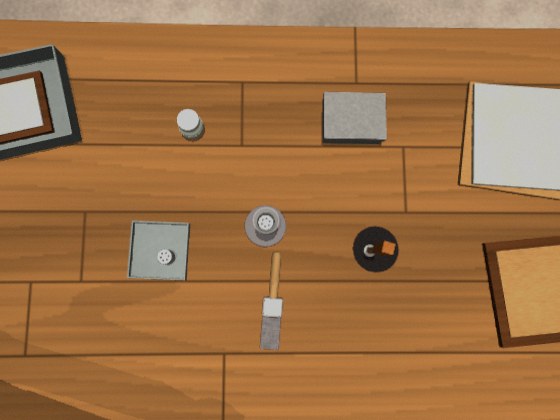

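The scene view shows the rod on its pad at left (184,145–200), the tube at (285,180–225), the tray with the can at (387,210), and the box and jar nearer the camera. In the top view the can top is at (166,257), the tube at (265,224), the rod handle top at (389,247), the pad at (376,249), and the brush at (272,300).

```bash
cat > h.py <<'E'
from bench import r
import cv2,numpy as np
def ray(n,uv,P=None):
    p=P or r.camera_params(n);T=np.array(p["camera_from_world"])
    x,y=cv2.undistortPoints(np.array([[uv]],float),p["camera_matrix"],p["D"])[0,0]
    R=T[:3,:3];return -R.T@T[:3,3],R.T@np.array([x,-y,-1.])
def onz(n,uv,z,P=None):
    c,d=ray(n,uv,P);return c+d*(z-c[2])/d[2]
def proj(n,X,P=None):
    p=P or r.camera_params(n);T=np.array(p["camera_from_world"])
    q=T[:3,:3]@np.array(X)+T[:3,3];q=q*[1,-1,-1]
    return cv2.projectPoints(q.reshape(1,3),np.zeros(3),np.zeros(3),p["camera_matrix"],p["D"])[0].ravel()
def blob(m,x0,y0,x1,y1):
    k=np.zeros(m.shape,np.uint8);k[y0:y1,x0:x1]=m[y0:y1,x0:x1]
    c=cv2.findContours(k,0,2)[0];return max(c,key=cv2.contourArea)
E
python3 - <<'E'
from h import *
b=cv2.imread("pics/top.png");hsv=cv2.cvtColor(b,cv2.COLOR_BGR2HSV);H,S,V=cv2.split(hsv)
pad=blob(((V<60)*255).astype('uint8'),340,220,410,280);e=cv2.minEnclosingCircle(pad);print("pad",e,onz("top",e[0],.004))
hd=blob(((S>150)&(V>130)).astype('uint8')*255,380,238,400,258);m=cv2.minAreaRect(hd);print("handle",m,onz("top",m[0],.154))
bx=cv2.boxPoints(m);W=[onz("top",q,.154)[:2] for q in bx];d=W[1]-W[0];print(np.linalg.norm(d),np.degrees(np.arctan2(d[1],d[0])),np.linalg.norm(W[2]-W[1]))
can=blob((V>150).astype('uint8')*255,150,243,182,270);e=cv2.minEnclosingCircle(can);print("can",e,onz("top",e[0],.039))
ft=blob(((S<90)).astype('uint8')*255,235,195,295,252);e=cv2.fitEllipse(ft);print("foot",e,cv2.boundingRect(ft),onz("top",e[0],.01))
for n,u in(("jar",(188,117)),):print(n,onz("top",u,.065))
print("brush",onz("top",(276,254),.02),onz("top",(270,348),.01)); print("box",onz("top",(355,115),.046))
crops=[b[y-25:y+25,x-25:x+25] for x,y in((166,257),(265,224),(383,249))]
cv2.imwrite("pics/c.png",cv2.resize(np.hstack(crops),(798,266),interpolation=cv2.INTER_CUBIC))
E
```

```text
pad ((375.222900390625, 248.92169189453125), 22.78791046142578) [ 0.48048166 -0.23370973  0.004     ]
handle ((388.1321105957031, 247.53773498535156), (11.813008308410645, 11.400925636291504), 15.945395469665527) [ 0.47681328 -0.21755753  0.154     ]
0.02094871982841833 -17.856931895246454 0.02143462474925083
can ((165.5, 256.0), 20.23002815246582) [0.46390618 0.20985297 0.039     ]
foot ((264.9345397949219, 225.61965942382812), (40.34084701538086, 40.56698226928711), 68.56600952148438) (245, 205, 41, 42) [0.529846   0.00570409 0.01      ]
jar [0.75142898 0.16718011 0.065     ]
brush [ 0.4686765  -0.01780767  0.02      ] [ 0.2751225  -0.00561172  0.01      ]
box [ 0.76656401 -0.18749395  0.046     ]
```

View pics/c.png

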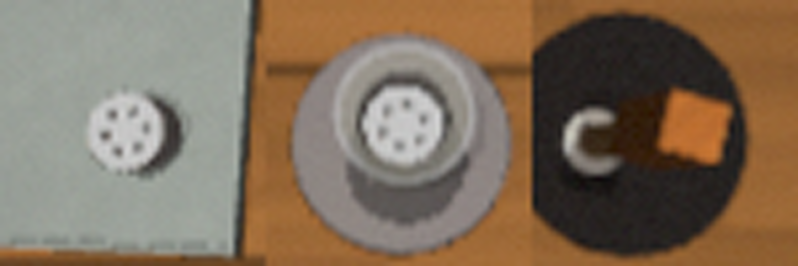

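The crops show the can top at about (164.9,256.6), the tube rim at about (266,220), and the handle square turned about −18° (full-picture pixels).

```bash
cat >> h.py <<'E'
def go(X,yaw=None):
    s=r.get_state();y=np.radians(s["orientation"][2]);d=np.array(X)-s["ee_pos"]
    c,q=np.cos(y),np.sin(y)
    print("t",s["time"],"at",s["ee_pos"].round(4),s["orientation"].round(2),"tool shift mm",np.round(1e3*np.array([d[0]*c+d[1]*q,d[0]*q-d[1]*c,-d[2]]),1),
     "turn",None if yaw is None else -((yaw-np.degrees(y)+180)%360-180))
E
python3 - <<'E'
from h import *
print(onz("top",(164.9,256.6),.039),onz("top",(266.1,220.05),.12))
go(onz("top",(164.9,256.6),.039)*[1,1,0]+[0,0,.2])
E
```

```text
[0.46268261 0.21102991 0.039     ] [0.53003514 0.00452324 0.12      ]
t 0.1 at [0.2334 0.6057 0.23  ] [-1.7986e+02  1.0000e-02  1.5893e+02] tool shift mm [-355.8 -285.9   30. ] turn None
```

Call:
send_rows(
  commands="-30 -24 2.5 0 -0.2;-30 -24 2.5 0 -0.2;-30 -24 2.5 0 -0.2;-30 -24 2.5 0 -0.2;-30 -24 2.5 0 -0.2;-30 -24 2.5 0 -0.2;-30 -24 2.5 0 -0.2;-30 -24 2.5 0 -0.2;-30 -24 2.5 0 -0.2;-30 -24 2.5 0 -0.2;-28 -23 2.5 0 -0.2;-28 -23 2.5 0 -0.2",
)

```text
time: 1.3
ee_pos: [0.4632, 0.21, 0.2008]
orientation: [-180.0, -0.0, 158.9]
wrist_force: [0.2, 0.3, -0.5]
opening: 0.0515
grip_force: 0.0
```

Call:
send_rows(
  commands="0 0 0 0 -0.2;0 0 0 0 -0.2;0 0 0 0 -0.2",
)

```text
time: 1.6
ee_pos: [0.4623, 0.2128, 0.201]
orientation: [-180.0, -0.1, 159.0]
wrist_force: [0.9, 0.5, 0.1]
opening: 0.0512
grip_force: 0.0
```

```bash
python3 - <<'E'
from h import *
go([.4627,.211,.2]);print(r.get_state()["opening"],proj("wrist",[.4627,.211,.039]))
b=cv2.cvtColor(r.capture("wrist"),cv2.COLOR_RGB2BGR);cv2.imwrite("pics/w1.png",b)
m=((cv2.cvtColor(b,cv2.COLOR_BGR2HSV)[:,:,2]>170)*255).astype('uint8')
for c in cv2.findContours(m,0,2)[0]:
    if cv2.contourArea(c)>300:
        e=cv2.minEnclosingCircle(c);print(e,cv2.contourArea(c),onz("wrist",e[0],.039))
E
```

```text
t 1.6 at [0.4623 0.2128 0.201 ] [-1.8000e+02 -5.0000e-02  1.5902e+02] tool shift mm [-1.  -1.5  1. ] turn None
0.05121941683341516 [281.10118417 192.21720996]
```

View pics/w1.png

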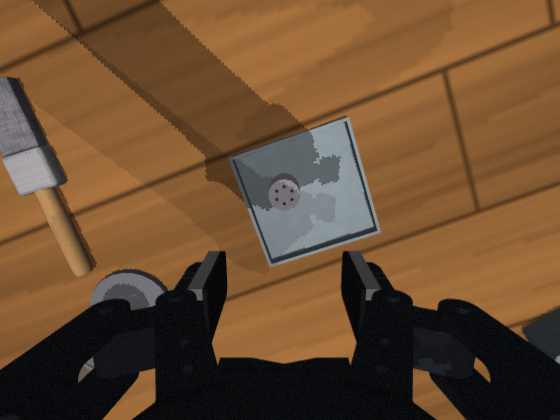

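The wrist view shows the can top at about (284,191.5), in shade, with the tray's four sides around it; the prediction was (281,192).

```bash
python3 - <<'E'
from h import *
b=cv2.imread("pics/w1.png")
g=cv2.cvtColor(b,cv2.COLOR_BGR2HSV)[:,:,1]
cs=cv2.HoughCircles(cv2.cvtColor(b,cv2.COLOR_BGR2GRAY)[160:225,250:325],cv2.HOUGH_GRADIENT,1,10,param1=80,param2=12,minRadius=12,maxRadius=20)
print(cs+[[[250,160,0]]])
for u in ((284,191.5),cs[0,0,:2]+[250,160]): print(onz("wrist",u,.039))
go([.4627,.211,.07])
E
```

```text
[[[286.5        191.5         19.39999962]]]
[0.46297899 0.21411745 0.039     ]
[0.46379806 0.21625525 0.039     ]
t 1.65 at [0.4622 0.2132 0.2011] [ 1.8000e+02 -5.0000e-02  1.5908e+02] tool shift mm [ -1.3  -1.9 131.1] turn None
```

Call:
send_rows(
  commands="0 0 30 0 -0.2;-1 0 30 0 -0.2;0 0 30 0 -0.2;0 0 30 0 -0.2;0 0 25 0 -0.2;0 0 20 0 -0.2;0 0 14 0 -0.2;0 0 0 0 -0.2;0 0 0 0 -0.2",
)

```text
time: 2.55
ee_pos: [0.4641, 0.2121, 0.0226]
orientation: [180.0, 0.0, 159.0]
wrist_force: [0.3, 0.6, 0.6]
opening: 0.0512
grip_force: 0.0
```

```bash
python3 - <<'E'
from h import *
go([.463,.2125,.022])
b=cv2.cvtColor(r.capture("wrist"),cv2.COLOR_RGB2BGR);cv2.imwrite("pics/w2.png",b)
E
```

```text
t 2.55 at [0.4641 0.2121 0.0226] [179.97   0.   159.  ] tool shift mm [ 1.2 -0.1  0.6] turn None
```

View pics/w2.png

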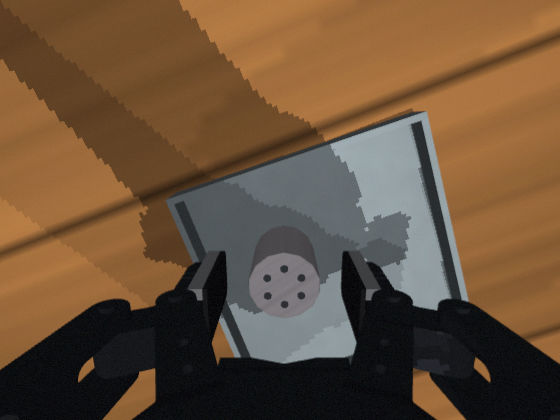

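The can top sits at about (284.5,283), centred between the pads (about 222 and 345). Closing now.

```bash
python3 - <<'E'
from h import *
print(onz("wrist",(284.5,284),.039)); go(onz("wrist",(284.5,284),.039)*[1,1,0]+[0,0,.022])
E
```

```text
[0.46551382 0.21284249 0.039     ]
t 2.6 at [0.4647 0.2122 0.0231] [1.7991e+02 5.0000e-02 1.5897e+02] tool shift mm [-0.5  0.9  1.1] turn None
```

Call:
send_rows(
  commands="0 0 1 0 1;0 0 0 0 1;0 0 0 0 1;0 0 0 0 1;0 0 0 0 1;0 0 0 0 1;0 0 -20 0 1;0 0 -30 0 1;0 0 -30 0 1;0 0 -30 0 1;0 0 -30 0 1;0 0 -20 0 1",
)

```text
time: 3.8
ee_pos: [0.4646, 0.2114, 0.1834]
orientation: [179.9, 0.1, 158.9]
wrist_force: [0.4, 0.1, -0.3]
opening: 0.0274
grip_force: 59.2
```

```bash
python3 - <<'E'
from h import *
s=r.get_state();print(s["opening"],s["grip_force"])
go([.530,.005,.19],161)
b=cv2.cvtColor(r.capture("wrist"),cv2.COLOR_RGB2BGR);cv2.imwrite("pics/w3.png",b)
E
```

```text
0.027394725158345228 59.17041599750519
t 3.8 at [0.4646 0.2114 0.1834] [1.7987e+02 8.0000e-02 1.5891e+02] tool shift mm [-135.3 -169.    -6.6] turn -2.0939549755665325
```

View pics/w3.png

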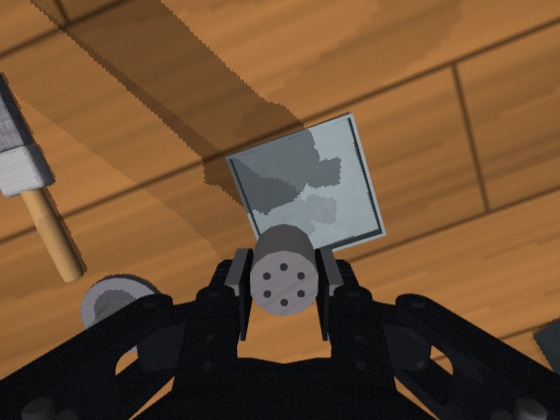

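The can is held upright between the pads, its top centred at about (284,281).

Call:
send_rows(
  commands="-14 -17 -1 0 1;-14 -17 -1 0 1;-14 -17 -1 0 1;-14 -17 -1 0 1;-14 -17 -1 0 1;-14 -17 -1 0 1;-14 -17 -1 0 1;-13 -17 0 0 1;-12 -17 0 0 1;-12 -16 0 0 1;0 0 0 0 1;0 0 0 0 1",
)

```text
time: 5.05
ee_pos: [0.5285, 0.0051, 0.1876]
orientation: [-180.0, -0.1, 158.9]
wrist_force: [-0.0, 0.3, -0.4]
opening: 0.0277
grip_force: 59.2
```

```bash
python3 - <<'E'
from h import *
s=r.get_state();print(s["opening"],s["grip_force"])
z=s["ee_pos"][2]
print("can at",onz("wrist",(284,281),z+.0175))
go([.530,.005,.122])
b=cv2.cvtColor(r.capture("scene"),cv2.COLOR_RGB2BGR)[100:260,200:380]
b2=cv2.cvtColor(r.capture("wrist"),cv2.COLOR_RGB2BGR)[170:350,180:390]
cv2.imwrite("pics/s4.png",np.hstack([cv2.resize(b,(400,356),interpolation=2),cv2.resize(b2,(400,356))]))
E
```

```text
0.027653486154594814 59.21911954879761
can at [0.52723014 0.00638598 0.20505341]
t 5.05 at [0.5285 0.0051 0.1876] [-1.7999e+02 -8.0000e-02  1.5886e+02] tool shift mm [-1.4  0.4 65.6] turn None
```

View pics/s4.png

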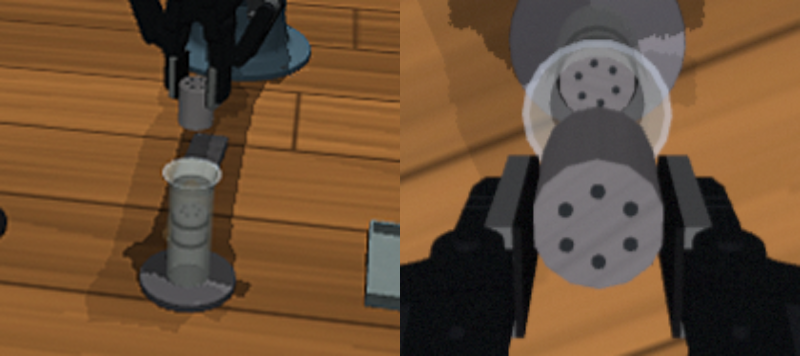

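The left half shows the can hanging above the funnel. The right half shows the rim centred at about (597,110) in the crop, which lines up left-right with the held can.

```bash
python3 - <<'E'
from h import *
print(onz("wrist",(283.4,225.6),.12)); print(np.array(r.get_state()["ee_pos"]))
E
```

```text
[0.53110327 0.00625934 0.12      ]
[0.52859482 0.00665109 0.18771278]
```

Call:
send_rows(
  commands="-2 0 10 0 1;0 0 10 0 1;0 0 10 0 1;0 0 10 0 1;0 0 8 0 1;0 0 5 0 1;0 0 5 0 1;0 0 4 0 1;0 0 0 0 1",
)

```text
time: 6.05
ee_pos: [0.5308, 0.0043, 0.1258]
orientation: [-180.0, -0.0, 158.9]
wrist_force: [-0.1, -0.3, 0.6]
opening: 0.0274
grip_force: 59.2
```

Call:
send_rows(
  commands="0 0 0 0 -0.1;0 0 0 0 -0.1;0 0 0 0 -0.1;0 0 0 0 -0.1;0 0 -10 0 -0.1;0 0 -20 0 -0.1;0 0 -30 0 -0.1;0 0 -30 0 -0.1;0 0 -20 0 -0.1;0 0 0 0 -0.1",
)

```text
time: 7.05
ee_pos: [0.534, 0.0043, 0.2407]
orientation: [179.7, 0.4, 158.9]
wrist_force: [-0.3, 0.1, 0.3]
opening: 0.0469
grip_force: 0.0
```

```bash
python3 - <<'E'
from h import *
go([.477,-.2176,.22],162)
b=cv2.cvtColor(r.capture("scene"),cv2.COLOR_RGB2BGR)[100:260,200:380]
b2=cv2.cvtColor(r.capture("wrist"),cv2.COLOR_RGB2BGR)[150:350,165:390]
cv2.imwrite("pics/s5.png",np.hstack([cv2.resize(b,(400,356),interpolation=2),cv2.resize(b2,(400,356))]))
E
```

```text
t 7.05 at [0.534  0.0043 0.2407] [179.73   0.41 158.91] tool shift mm [ -26.7 -227.5   20.7] turn -3.0898090834152754
```

View pics/s5.png

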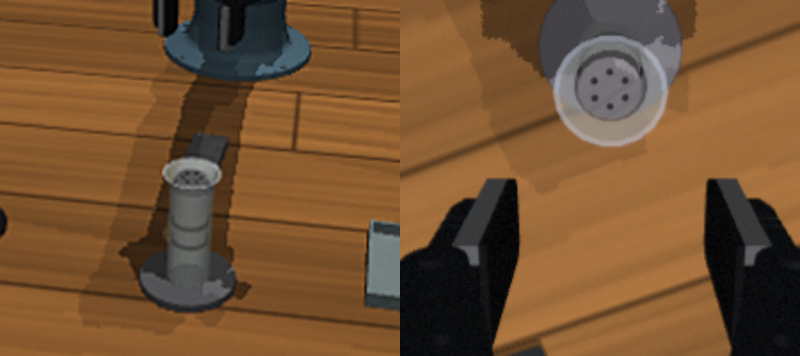

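The can sits level in the tube, its top just below the rim, resting on the stuck one. Next, the rod.

Call:
send_rows(
  commands="-2.5 -21 2 0 -0.1;-2.5 -21 2 0 -0.1;-2.5 -21 2 0 -0.1;-2.5 -21 2 0 -0.1;-2.5 -21 2 0 -0.1;-2.5 -21 2 0 -0.1;-2.5 -21 2 0 -0.1;-2.5 -20 2 0 -0.1;-2.5 -20 2 0 -0.1;-2.5 -20 2 0 -0.1;-2 -20 0 0 -0.1;0 0 0 -3 -0.1",
)

```text
time: 8.35
ee_pos: [0.4718, -0.2205, 0.2147]
orientation: [-179.9, -0.2, 161.7]
wrist_force: [-0.4, -0.1, 0.7]
opening: 0.0473
grip_force: 0.0
```

```bash
python3 - <<'E'
from h import *
go([.477,-.2176,.22],162)
P=r.camera_params("wrist")
b=cv2.cvtColor(r.capture("wrist"),cv2.COLOR_RGB2BGR);cv2.imwrite("pics/w6.png",b)
H,S,V=cv2.split(cv2.cvtColor(b,cv2.COLOR_BGR2HSV))
print(proj("wrist",[.477,-.2176,.154],P),proj("wrist",[.48,-.2337,.004],P))
E
```

```text
t 8.35 at [ 0.4718 -0.2205  0.2147] [-179.86   -0.19  161.66] tool shift mm [-4.1  4.4 -5.3] turn -0.3381988531163813
[289.8163462  231.59084942] [273.97848886 192.88336259]
```

View pics/w6.png

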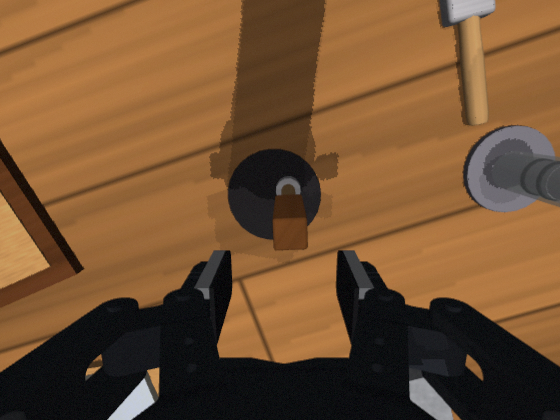

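The handle top is at about (291,232) with its near edge at y≈249, matching the prediction (290,232); the pad is at (275,194). I'll check the edge angle.

```bash
python3 - <<'E'
from h import *
b=cv2.imread("pics/w6.png")
H,S,V=cv2.split(cv2.cvtColor(b,cv2.COLOR_BGR2HSV))
R=b[:,:,2].astype(int)
m=((S>120)&(V>50)&(V<125)&(H<15)).astype('uint8')*255
c=blob(m,270,190,312,254);print(cv2.boundingRect(c),cv2.approxPolyDP(c,3,True).reshape(-1,2).tolist())
ys=[]
for x in range(278,306,3):
    g=np.diff(R[238:258,x]);ys.append((x,238+int(np.argmax(np.abs(g)))))
print(ys,np.degrees(np.arctan(np.polyfit(*np.array(ys).T,1)[0])))
print([(int(S[y,291]),int(V[y,291])) for y in range(205,255,2)])
print("pix->top",onz("wrist",(291,232),.154))
go([.477,-.2185,.10])
E
```

```text
(272, 194, 38, 57) [[276, 196], [272, 220], [274, 249], [306, 248], [309, 224], [306, 225], [301, 196]]
[(278, 249), (281, 249), (284, 249), (287, 249), (290, 249), (293, 249), (296, 249), (299, 249), (302, 249), (305, 248)] -1.0416266760099118
[(186, 59), (190, 59), (204, 60), (190, 59), (191, 60), (212, 59), (193, 66), (188, 95), (184, 101), (184, 104), (182, 105), (183, 107), (182, 105), (193, 103), (179, 104), (186, 107), (180, 105), (185, 105), (189, 101), (186, 100), (181, 100), (181, 100), (181, 97), (162, 142), (158, 139)]
pix->top [ 0.47819052 -0.21515943  0.154     ]
t 8.4 at [ 0.4725 -0.2188  0.2146] [-179.93   -0.2   161.89] tool shift mm [ -4.2   1.7 114.6] turn None
```

Call:
send_rows(
  commands="-4 3.5 5 0 -0.1;0 0 20 0 -0.1;0 0 25 0 -0.1;0 0 25 0 -0.1;0 0 20 0 -0.1;0 0 15 0 -0.1;0 0 5 0 -0.1;0 0 0 0 -0.1",
)

```text
time: 9.2
ee_pos: [0.4792, -0.2145, 0.1004]
orientation: [-180.0, -0.1, 162.0]
wrist_force: [-0.7, -0.9, -0.4]
opening: 0.047
grip_force: 0.0
```

Call:
send_rows(
  commands="0 0 0 0 1;0 0 0 0 1;0 0 0 0 1;0 0 0 0 1;0 0 0 0 1;0 0 0 0 1;0 0 0 0 1",
)

```text
time: 9.9
ee_pos: [0.4805, -0.2155, 0.1023]
orientation: [180.0, 0.1, 161.9]
wrist_force: [-0.4, 0.9, 5.9]
opening: 0.0215
grip_force: 61.7
```

Call:
send_rows(
  commands="0 0 -5 0 1;0 0 -15 0 1;0 0 -20 0 1;0 0 -25 0 1;0 0 -25 0 1;0 0 -25 0 1;0 0 -20 0 1;0 0 -10 0 1;0 0 0 0 1;0 0 0 0 1",
)

```text
time: 10.9
ee_pos: [0.4789, -0.2147, 0.2456]
orientation: [180.0, -0.1, 161.9]
wrist_force: [-0.8, 0.4, -2.2]
opening: 0.0219
grip_force: 60.8
```

```bash
python3 - <<'E'
from h import *
s=r.get_state();print(s["opening"],s["grip_force"],s["wrist_force"])
# foot in scene + top views
for n in("scene","top"):
    b=cv2.cvtColor(r.capture(n),cv2.COLOR_RGB2BGR);cv2.imwrite(f"pics/{n}7.png",b)
X=s["ee_pos"]
f=[proj(n,[.479,-.216,X[2]-.0975]) for n in("scene","top")];print(f)
a=[]
for n,q in zip(("scene","top"),f):
    x,y=q.astype(int);b=cv2.imread(f"pics/{n}7.png")
    b=cv2.copyMakeBorder(b,60,60,60,60,0)[y:y+120,x:x+120];a.append(cv2.resize(b,(396,396),interpolation=cv2.INTER_CUBIC))
cv2.imwrite("pics/c7.png",np.hstack(a))
go([.530,.005,.242])
E
```

```text
0.021872812764237408 60.804855823516846 [-0.78283257  0.40265379 -2.18557788]
[array([183.84530284, 142.05437594]), array([386.30306743, 246.48277382])]
t 11.0 at [ 0.4785 -0.2146  0.2448] [-1.7998e+02 -1.7000e-01  1.6193e+02] tool shift mm [ 19.1 224.7   2.8] turn None
```

View pics/c7.png

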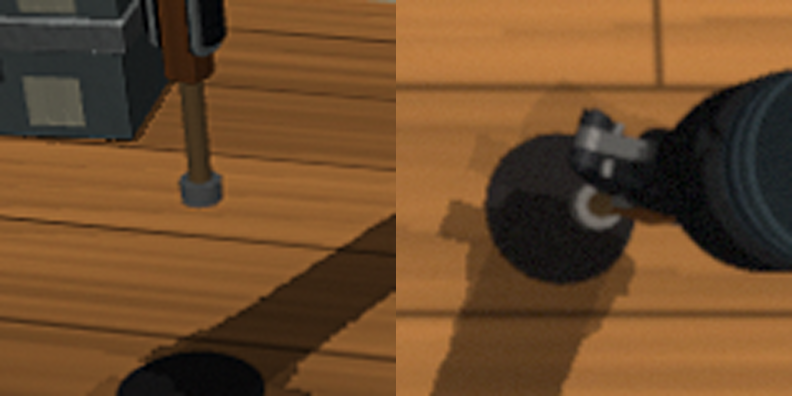

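The left half shows the rod hanging straight, its foot underside at about the predicted pixel. The top half agrees to within about 3 mm.

Call:
send_rows(
  commands="1.5 15 0 0 1;1.8 21 0 0 1;1.8 21 0 0 1;1.8 21 0 0 1;1.8 21 0 0 1;1.8 21 0 0 1;1.8 21 0 0 1;1.8 21 0 0 1;1.8 21 0 0 1;1.8 21 0 0 1;1.8 15 0 0 1;0 7 0 0 1",
)

```text
time: 12.2
ee_pos: [0.5307, 0.0078, 0.2452]
orientation: [-180.0, -0.1, 162.1]
wrist_force: [-0.5, -0.2, -0.8]
opening: 0.0213
grip_force: 60.7
```

Call:
send_rows(
  commands="0 0 0 0 1;0 0 0 0 1",
)

```text
time: 12.4
ee_pos: [0.5308, 0.0045, 0.246]
orientation: [-179.9, -0.0, 161.9]
wrist_force: [0.0, -0.9, -0.1]
opening: 0.0216
grip_force: 60.7
```

```bash
python3 - <<'E'
from h import *
s=r.get_state();print(s["opening"],s["grip_force"],s["wrist_force"])
go([.5305,.0065,.225])
a=[]
for n,(x,y,w) in(("scene",(285,170,60)),("wrist",(284,210,100))):
    b=cv2.cvtColor(r.capture(n),cv2.COLOR_RGB2BGR)[y-w:y+w,x-w:x+w];a.append(cv2.resize(b,(396,396),interpolation=cv2.INTER_CUBIC))
cv2.imwrite("pics/c8.png",np.hstack(a))
E
```

```text
0.02155413513837961 60.73846220970154 [ 0.02677545 -0.88028585 -0.12054078]
t 12.4 at [0.5308 0.0045 0.246 ] [-1.7993e+02 -2.0000e-02  1.6185e+02] tool shift mm [ 0.9  1.8 21. ] turn None
```

View pics/c8.png

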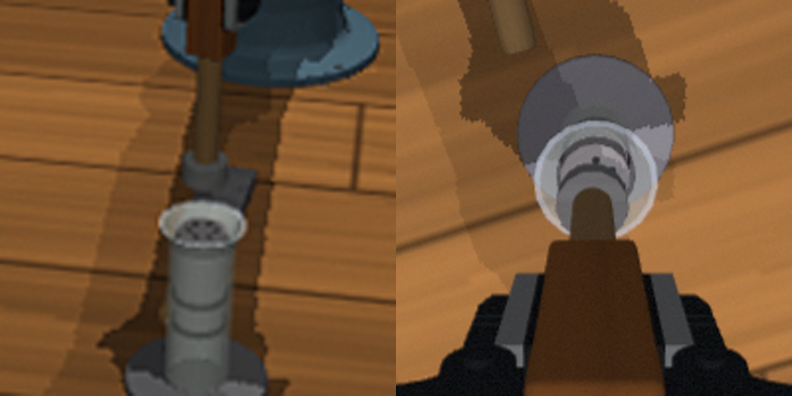

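Rod and tube line up to about 1–2 mm in both views. Inserting.

Call:
send_rows(
  commands="0 0.7 8 0 1;0 0 8 0 1;0 0 6 0 1;0 0 5 0 1;0 0 4 0 1;0 0 3 0 1;0 0 3 0 1;0 0 3 0 1;0 0 0 0 1",
)

```text
time: 13.4
ee_pos: [0.5313, 0.0065, 0.2061]
orientation: [180.0, 0.0, 161.9]
wrist_force: [0.3, -0.1, 0.6]
opening: 0.0212
grip_force: 61.2
```

Call:
send_rows(
  commands="0 0 3 0 1;0 0 3 0 1;0 0 3 0 1;0 0 3 0 1;0 0 2 0 1;0 0 2 0 1",
)

```text
time: 14.0
ee_pos: [0.5314, 0.0065, 0.1901]
orientation: [180.0, 0.0, 161.9]
wrist_force: [-2.1, -0.6, 3.3]
opening: 0.0215
grip_force: 61.3
```

Call:
send_rows(
  commands="0 0 2 0 1;0 0 2 0 1;0 0 2 0 1;0 0 2 0 1",
)

```text
time: 14.4
ee_pos: [0.5314, 0.0065, 0.1821]
orientation: [180.0, 0.0, 161.9]
wrist_force: [-1.5, 0.3, 2.6]
opening: 0.0213
grip_force: 61.3
```

Call:
send_rows(
  commands="0 0 2 0 1;0 0 1 0 1;0 0 1 0 1;0 0 0 0 1",
)

```text
time: 14.8
ee_pos: [0.5319, 0.0064, 0.1801]
orientation: [180.0, 0.0, 161.9]
wrist_force: [-3.8, -0.6, 12.4]
opening: 0.0216
grip_force: 62.6
```

Call:
send_rows(
  commands="0 0 1 0 1;0 0 1 0 1;0 0 0 0 1",
)

```text
time: 15.1
ee_pos: [0.5328, 0.0062, 0.1801]
orientation: [179.9, 0.1, 161.9]
wrist_force: [-6.2, -1.3, 19.6]
opening: 0.0215
grip_force: 63.6
```

Call:
send_rows(
  commands="0 0 1 0 1;0 0 0 0 1;0 0 0 0 1;0 0 0 0 1",
)

```text
time: 15.5
ee_pos: [0.5334, 0.006, 0.18]
orientation: [179.9, 0.2, 161.9]
wrist_force: [-6.5, -0.9, 22.2]
opening: 0.0213
grip_force: 64.1
```

Call:
send_rows(
  commands="0 0 -3 0 1;0 0 -3 0 1;0 0 -6 0 1;0 0 -10 0 1;0 0 -10 0 1;0 0 -10 0 1;0 0 -15 0 1;0 0 -15 0 1;0 0 -2 0 1;0 0 0 0 1;0 0 0 0 1",
)

```text
time: 16.6
ee_pos: [0.5308, 0.0065, 0.2487]
orientation: [-180.0, -0.1, 161.9]
wrist_force: [0.0, 0.9, -1.8]
opening: 0.0214
grip_force: 61.0
```

```bash
python3 - <<'E'
from h import *
go([.4785,-.223,.2456])
a=[]
for n,(x,y,w) in(("scene",(285,170,60)),("wrist",(284,210,100))):
    b=cv2.cvtColor(r.capture(n),cv2.COLOR_RGB2BGR)[y-w:y+w,x-w:x+w];a.append(cv2.resize(b,(396,396),interpolation=cv2.INTER_CUBIC))
cv2.imwrite("pics/c9.png",np.hstack(a))
E
```

```text
t 16.6 at [0.5308 0.0065 0.2487] [-1.7997e+02 -6.0000e-02  1.6193e+02] tool shift mm [ -21.4 -234.4    3.1] turn None
```

View pics/c9.png

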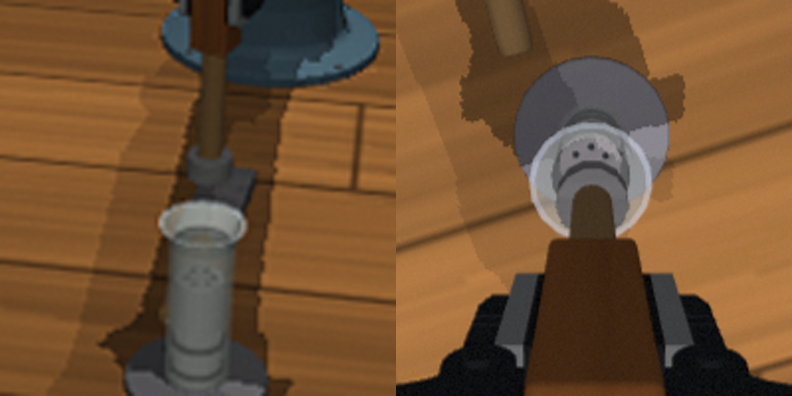

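Both canisters are at the bottom and the rod foot is clear of the rim. I've now viewed 12 pictures, over the limit of 10, so I'll use only numbers from here.

Call:
send_rows(
  commands="-1.5 -14 0 0 1;-2 -22 0 0 1;-2 -22 0 0 1;-2 -22 0 0 1;-2 -22 0 0 1;-2 -22 0 0 1;-2 -22 0 0 1;-2 -22 0 0 1;-2 -22 0 0 1;-2 -22 0 0 1;-1.5 -16 0 0 1;0 -8 0 0 1",
)

```text
time: 17.9
ee_pos: [0.4763, -0.2275, 0.249]
orientation: [-179.9, -0.0, 161.7]
wrist_force: [0.1, -0.1, -1.1]
opening: 0.0215
grip_force: 61.0
```

Call:
send_rows(
  commands="0 0 10 0 1;0 0 25 0 1;0 0 30 0 1;0 0 25 0 1;0 0 20 0 1;0 0 15 0 1;0 0 10 0 1;0 0 5 0 1;0 0 0 0 1",
)

```text
time: 18.8
ee_pos: [0.4781, -0.2242, 0.1089]
orientation: [-180.0, -0.0, 161.9]
wrist_force: [0.2, -0.0, -1.2]
opening: 0.0215
grip_force: 61.0
```

Call:
send_rows(
  commands="0 0 2 0 1;0 0 2 0 1;0 0 1.5 0 1;0 0 0 0 1",
)

```text
time: 19.2
ee_pos: [0.4782, -0.2244, 0.1039]
orientation: [180.0, 0.0, 161.9]
wrist_force: [0.5, 0.4, -1.2]
opening: 0.0213
grip_force: 61.0
```

Call:
send_rows(
  commands="0 0 1 0 1;0 0 0 0 1",
)

```text
time: 19.4
ee_pos: [0.4781, -0.2243, 0.1028]
orientation: [180.0, -0.0, 161.9]
wrist_force: [-0.3, 0.3, -0.6]
opening: 0.0213
grip_force: 61.0
```

Call:
send_rows(
  commands="0 0 0.8 0 1;0 0 0 0 1",
)

```text
time: 19.6
ee_pos: [0.4783, -0.2245, 0.1023]
orientation: [180.0, 0.0, 161.9]
wrist_force: [-1.6, 0.7, 1.8]
opening: 0.0213
grip_force: 61.4
```

Call:
send_rows(
  commands="0 0 0.5 0 1;0 0 0 0 1",
)

```text
time: 19.8
ee_pos: [0.4783, -0.2246, 0.1023]
orientation: [180.0, 0.0, 161.9]
wrist_force: [-1.4, 0.6, 5.4]
opening: 0.0215
grip_force: 62.0
```

Contact at the expected height. I'll release and rise.

Call:
send_rows(
  commands="0 0 -0.5 0 0.2;0 0 0 0 -0.1;0 0 0 0 -0.1;0 0 0 0 -0.1;0 0 0 0 -0.1;0 0 -10 0 -0.1;0 0 -25 0 -0.1;0 0 -30 0 -0.1;0 0 -30 0 -0.1;0 0 -30 0 -0.1;0 0 -10 0 -0.1;0 0 0 0 -0.1",
)

```text
time: 21.0
ee_pos: [0.4794, -0.225, 0.2391]
orientation: [179.9, 0.3, 161.9]
wrist_force: [-0.1, 0.8, -0.9]
opening: 0.0471
grip_force: 0.0
```

Call:
send_rows(
  commands="-20 0 -10 0 -0.1;-30 0 0 0 -0.1;-40 0 0 0 -0.1;-40 0 0 0 -0.1;-30 0 0 0 -0.1;0 0 0 0 -0.1",
)

```text
time: 21.6
ee_pos: [0.6325, -0.2733, 0.2431]
orientation: [-179.9, -0.2, 162.1]
wrist_force: [-0.2, 0.6, -0.2]
opening: 0.0465
grip_force: 0.0
```

```bash
python3 - <<'E'
from h import *
go([.478,-.225,.25])
b=cv2.cvtColor(r.capture("top"),cv2.COLOR_RGB2BGR);cv2.imwrite("pics/top9.png",b)
s=cv2.cvtColor(r.capture("scene"),cv2.COLOR_RGB2BGR)
def hand(b,n,box):
    H,S,V=cv2.split(cv2.cvtColor(b,cv2.COLOR_BGR2HSV))
    return blob(((S>150)&(V>130)).astype('uint8')*255,*box)
x,y=proj("top",[.478,-.226,.154]).astype(int);print("pred top",x,y)
m=cv2.minAreaRect(hand(b,"top",(x-14,y-14,x+14,y+14)));print(m,onz("top",m[0],.154))
# scene: handle vs wood table: columns of red-dark handle above and stem
H,S,V=cv2.split(cv2.cvtColor(s,cv2.COLOR_BGR2HSV))
for z in(.15,.12,.09): print("axis pix",z,proj("scene",[.478,-.226,z]).round(1))
p0=proj("scene",[.478,-.226,.12]).astype(int)
sub=s[p0[1],p0[0]-16:p0[0]+16].tolist();print(sub)
o=cv2.imread("pics/scene.png");print("other change",[int(cv2.absdiff(o,s)[y0:y1,x0:x1].max(2).__gt__(60).sum()) for x0,y0,x1,y1 in((95,250,205,325),(340,275,390,330),(285,155,303,172))])
E
```

```text
t 21.6 at [ 0.6325 -0.2733  0.2431] [-179.91   -0.18  162.06] tool shift mm [161.9  -1.6  -6.9] turn None
pred top 392 246
((399.5, 245.5), (27.0, 11.0), 90.0) [ 0.48057577 -0.23852768  0.154     ]
axis pix 0.15 [179.2 140.6]
axis pix 0.12 [180.6 153.6]
axis pix 0.09 [182.  166.1]
[[46, 91, 139], [48, 95, 144], [48, 96, 147], [48, 94, 144], [46, 93, 142], [46, 91, 139], [46, 90, 137], [46, 90, 138], [44, 89, 136], [40, 79, 122], [26, 55, 86], [11, 30, 58], [14, 32, 60], [14, 33, 60], [16, 34, 61], [17, 35, 64], [16, 36, 65], [15, 34, 62], [14, 32, 58], [12, 25, 46], [12, 27, 48], [11, 27, 48], [12, 26, 47], [10, 20, 39], [20, 41, 67], [39, 76, 118], [46, 90, 139], [45, 90, 137], [45, 90, 138], [45, 91, 140], [46, 92, 140], [47, 93, 142]]
other change [0, 0, 75]
```

```bash
python3 - <<'E'
from h import *
s=cv2.cvtColor(r.capture("scene"),cv2.COLOR_RGB2GRAY).astype(float)
t=cv2.cvtColor(r.capture("top"),cv2.COLOR_RGB2BGR)
for z in(.148,.13,.11,.09):
    u,v=proj("scene",[.478,-.226,z]);x=int(u);row=s[int(round(v)),x-14:x+15];d=np.diff(row)
    print(z,u.round(1),"edges",x-13.5+np.argmin(d),x-13.5+np.argmax(d),row.min())
H,S,V=cv2.split(cv2.cvtColor(t,cv2.COLOR_BGR2HSV))
pm=blob(((V<70)*255).astype('uint8'),340,220,412,280);print(cv2.minEnclosingCircle(pm))
m=((S<70)&(V>110)).astype('uint8')*255;c=blob(m,360,235,392,265);print("foot ring",cv2.boundingRect(c),onz("top",cv2.minEnclosingCircle(c)[0],.018))
st=r.get_state();print(st["time"],st["grip_force"],st["wrist_force"])
E
```

```text
0.148 179.3 edges 172.5 186.5 25.0
0.13 180.2 edges 173.5 187.5 26.0
0.11 181.1 edges 174.5 188.5 25.0
0.09 182.0 edges 175.5 189.5 22.0
((374.8058776855469, 248.76083374023438), 23.12870216369629)
foot ring (367, 246, 9, 10) [ 0.47545908 -0.22186049  0.018     ]
21.8 0.0 [ 0.06018082  0.10776657 -0.59689724]
```

The rod stands vertical (constant offset from the predicted axis) with its foot about 10–13 mm from the pad's centre. Nothing is touching it, so I'm handing in.

```bash
python3 -c "
from bench import r
print(r.finish_job())"
```

```text
the job is handed in; nothing more can be done
None
```

The job is handed in at about 22 s with no verdict returned: both canisters were pushed to the bottom and pressed at about 22 N, the rod stands upright on the pad, and I never touched the box, jar or brush; however, I viewed 12 pictures, two over the limit of 10.

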